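Wind down the loose thumbscrew on the frame clamp

TASK

The clamp with the orange wings still sits loose on the picture frame: wind its thumbscrew clockwise (seen from above) until it stops fully down on the frame, by pushing its wings round with the fingertips, in as many strokes as it takes. Only push, never pinch the wings. Leave the black thumbscrew, the red box, the hammer and the glasses as they are, and finish clear of everything.

Things in the scene. Friction and masses are not known exactly. Their poses are not given: they have to be found in the camera images.
- orange_clamp: Hold-down clamp with orange wings. Fixed to the bench. Origin: bench level, on the screw's vertical axis; the near rail of the frame passes under it along the clamp's y. A blue arm (26 mm wide, top 58 mm above the bench) carries the screw; it comes from a 16 mm round steel post whose axis stands 42 mm from the screw's axis on the clamp's -x side and whose top is 98 mm above the bench. The +x, +y and -y sides of the wings are open; above the wings is nothing.
- orange_hub (a point): Top centre of the orange thumbscrew's hub, on the screw's axis, 80 mm above the bench when screwed down, up to 6 mm more when loose. Turns with the screw: the wings point along its +y and -y, z is up. The hub is 18 mm across and 18 mm high. Each of the two upright wings is a flat plate 6 mm thick, reaching out to 32 mm from the axis, from 16 mm below this point to 9 mm above it.
- orange_screw (a joint): Turn of the orange thumbscrew in rad, growing clockwise seen from above. 8.0: fully down, rubber foot on the frame rail, against a hard stop. At the start 0.8 to 3.6 (loose). It turns freely with about 0.03 N m of friction (1 to 2 N at a wing), stays where it is left, and sinks 0.8 mm per rad.
- black_clamp: Hold-down clamp with black wings. Fixed to the bench. Origin: bench level, on the screw's vertical axis; the near rail of the frame passes under it along the clamp's y. A blue arm (26 mm wide, top 58 mm above the bench) carries the screw; it comes from a 16 mm round steel post whose axis stands 42 mm from the screw's axis on the clamp's -x side and whose top is 98 mm above the bench. The +x, +y and -y sides of the wings are open; above the wings is nothing.
- black_hub (a point): Top centre of the black thumbscrew's hub, on the screw's axis, 80 mm above the bench when screwed down, up to 6 mm more when loose. Turns with the screw: the wings point along its +y and -y, z is up. The hub is 18 mm across and 18 mm high. Each of the two upright wings is a flat plate 6 mm thick, reaching out to 32 mm from the axis, from 16 mm below this point to 9 mm above it.
- black_screw (a joint): Turn of the black thumbscrew in rad, growing clockwise seen from above. 8.0: fully down, rubber foot on the frame rail, against a hard stop. Already fully down at the start; to be left so. It turns freely with about 0.03 N m of friction (1 to 2 N at a wing), stays where it is left, and sinks 0.8 mm per rad.
- frame: Pale wooden stretcher frame lying flat, fixed: 260 mm (x) by 320 mm (y), 22 mm high, rails 44 mm wide. Origin: bench level, middle of its near rail, which runs along y; the frame extends to +x. The two clamps sit on the near rail, about 100 mm either side of the middle; which is on which side varies.
- nail_box: Loose closed red box 75 x 105 x 35 mm lying inside the frame's opening. Origin: centre of its underside.
- hammer: Loose hammer lying beside the frame, on its +y side. Origin near the middle of its length, on the bench.
- glasses: Loose safety glasses, clear lenses and black rims, 140 mm wide, 150 mm deep, 46 mm high, standing on the -y side of the frame. Origin: on the bench under the middle of the lenses.

How it is judged:
By the outcome, as a careful person would: the job done as asked, in the order asked, and still so for the second after the job is handed in, with the robot touching nothing.
It also fails if it takes over 67 s, if anything falls off the work surface, if the arm or the gripper's body presses on something with over 40 N, if the wrist force passes 120 N, or if a joint passes its speed limit or range.

ROBOT

A 7-joint arm with a two-finger parallel gripper is mounted at the origin on the work surface. World frame = base frame: x ahead of the robot, y to its left, z up, the work surface at z = 0. Lengths are in m, angles in degrees, forces in N, time in s.
With the tool pointing down it reaches from about 0.425 to 0.875 m from the base axis. Payload 4.7 kg.
Tool frame: the origin (TCP) lies midway between the tips of the shut fingers; the grasp point (between the pads) lies 19 mm behind it; z points along the fingers, x is the direction in which the jaws open and shut, and the axes are right-handed (so a half turn about z gives the same grasp; the last joint's range is limited). The gripper opens to 87 mm and grips with 3 to 60 N. Pads are 19 mm wide; open, the fingers measure 117 mm over their backs; the gripper's body (75 mm by 190 mm) begins 51 mm behind the grasp point.
Start: joints at [72.198, 18.392, -4.016, 83.108, 1.295, 78.541, -3.26], TCP at [0.207, -0.616, 0.223] pointing down, gripper open.
Joint ranges: [-163.93, 163.93], [-17.29, 119.83], [-79.2, 71.16], [3.27, 140.29], [-89.18, 269.18], [5.43, 117.66], [-154.24, 154.24]. Speed limits (degrees/s): [147.25, 147.25, 180, 180, 180, 180, 180].

INTERFACE

Orientations are given as [roll, pitch, yaw] about the fixed x, y, z axes, in that order (R = Rz(yaw) Ry(pitch) Rx(roll)).
In Python, from cell import env gives the robot as it stands.
- The arm moves only by the tool carry_out, never from a script. Its argument "plan" is a list of rows, each an object with "grip": the closure, from 0 (fully open) to 1 (shut); "dp": the shift along the tool's x, y, z in m, a list of three; "rotation": the turn, a rotation vector about the tool's x, y, z in degrees, a list of three. In form: [{"grip": grip, "dp": [dx, dy, dz], "rotation": [wx, wy, wz]}, ...]. A call has 1 to 8 rows; each row shifts and turns the pose as measured when the row begins, along the tool's axes as they then stand; what a row does not reach is not made up. A row lasts 1/12 s, in which the tool goes at most 41.7 mm and 7.16 degrees, less where a joint would pass 70% of its speed; a pose out of reach is approached as far as the arm can. A call is refused whole if a number of a shift passes 0.0417 or a number of a turn 7.16, either way. A call with a gripper value outside its range is refused whole. The fingers move at their own pace and stop on an object; "force" is the grip in N (left out, the last holds). Time passes only in rows, so rows that do not move let the fingers close. It gives the time, the measured TCP pose, the force and the opening at its end, in the units of the state.
- env.get_obs(): the state, without advancing time (a new reading comes with each control period).
- env.read_camera(name): name is "side" or "top"; returns the picture (480x640x3 uint8, red, green, blue); there is no depth.
- env.camera_params(name): a dict with "fx", "fy", "cx", "cy" (pixels), "k1" (the pictures are not rectified: a ray, as slopes to the right and down, at radius r is drawn at 1 + k1 r^2 times it, then the intrinsics apply), "R" (3x3) and "t" (3): a world point X has camera coordinates R X + t. Camera axes: x right, y down, z forward; pixel columns grow to the right and rows downward; lengths in m; the calibration is good to about 2 mm. A picture is of the moment at which its call begins. camera_params takes no time and is no camera call.
- env.sign_off(): hands the job in, once; it reports no verdict.
The state is a dict: "time_s": time; "qpos": joint angles; "joint_velocities": joint speeds; "effort": joint torques, N m; "tool_pos": TCP position; "tool_rot": TCP orientation; "force": force on the tool from outside, world axes, zero at the start; "wrist_torque": the same for the moment, N m; "grip_width": finger opening in m.
Only numpy, scipy, OpenCV 4.12 (cv2) and the standard library are available. Lean on these libraries where they do the work, as an engineer would, in place of code of your own. Each camera call takes 0.05 s, during which the arm holds its last target. There are 200 camera calls.

## Working session

There is one attempt and no reset: what is moved stays moved. The work goes in short steps, Python scripts to look and compute and a tool call to move; the robot and the scene stay as the last step left them, time stands still between calls to the robot, and variables do not carry over. Pictures are saved under pics/ and viewed, about 8 in all and at most 12, crops included, and the job is handed in when it is done.

Besides the shell and the picture viewer there is one more tool, called after "Request:" by a JSON object that holds its "api" and its "payload". carry_out: Moves the arm, as the interface text tells. Its arguments: {"type":"object","properties":{"plan":{"type":"array","items":{"type":"object","properties":{"grip":{"type":"number"},"dp":{"type":"array","items":{"type":"number"}},"rotation":{"type":"array","items":{"type":"number"}}}}},"force":{"type":"number"}},"required":["plan"]}

```bash
mkdir -p pics; ls
python3 - <<'E'
from cell import env
import cv2
for n in("top","side"):
    cv2.imwrite(f"pics/{n}0.png",env.read_camera(n)[:,:,::-1]); p=env.camera_params(n); print(n,p)
o=env.get_obs();print({k:o[k] for k in("time_s","tool_pos","tool_rot","force","grip_width")})
E
```

```text
pics
top {'fx': 591.204113813187, 'fy': 591.204113813187, 'cx': 310.7281794439264, 'cy': 245.21506585637295, 'k1': 0.002393247416826596, 'R': array([[-0.01958205, -0.99976835,  0.00893245],
       [-0.99064816,  0.01819527, -0.13522259],
       [ 0.13502874, -0.01149685, -0.99077498]]), 't': array([0.0177808 , 0.65902119, 1.11156994])}
side {'fx': 484.6370854385842, 'fy': 484.6370854385842, 'cx': 311.3859499326218, 'cy': 233.71085630163552, 'k1': -0.12177858455490381, 'R': array([[ 0.76186953, -0.64764796,  0.01034072],
       [-0.31140017, -0.38022507, -0.87089542],
       [ 0.56796545,  0.66028859, -0.49135958]]), 't': array([-0.46718353,  0.28796762,  0.53542836])}
{'time_s': 0.1, 'tool_pos': array([ 0.20720037, -0.61556264,  0.22157217]), 'tool_rot': array([ 1.79994435e+02,  9.85811176e-02, -7.13897320e+01]), 'force': array([-0.22341429,  0.18943033,  0.17676795]), 'grip_width': 0.08746844982919753}
```

View pics/top0.png

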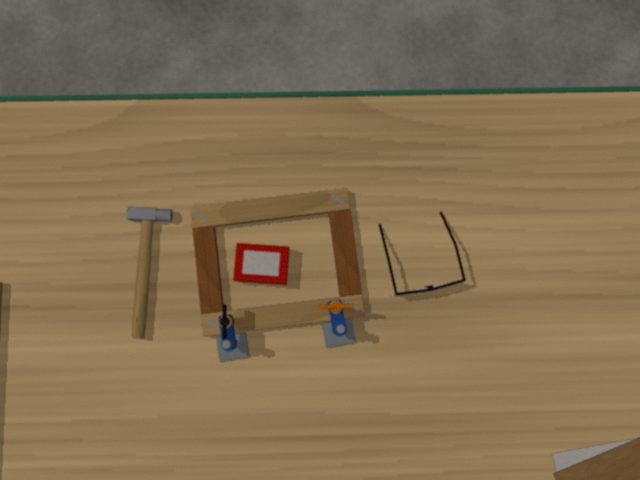

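View pics/side0.png

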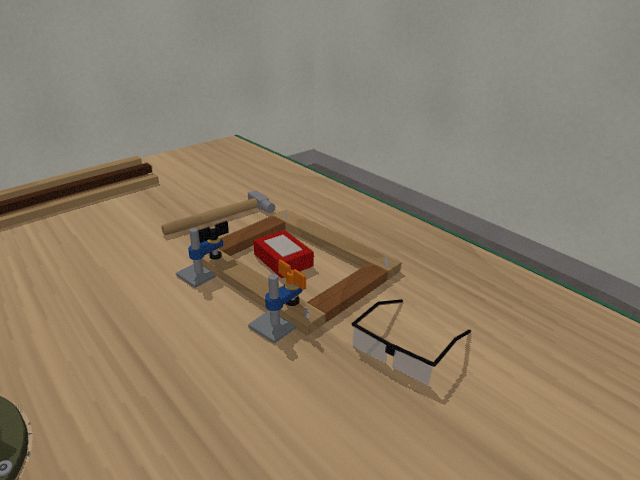

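Orange clamp is the right one (top view, wings at about (336,307), post at (340,329)). The black one is at (227,322). The frame is rotated by about +7°. Next I measure.

```bash
cat > h.py <<'E'
import numpy as np, cv2
from cell import env
def ray(n,uv):
    p=env.camera_params(n); K=np.array([[p['fx'],0,p['cx']],[0,p['fy'],p['cy']],[0,0,1]])
    q=cv2.undistortPoints(np.array([[uv]],float),K,np.array([p['k1'],0,0,0,0]))[0,0]
    R=np.array(p['R']);return -R.T@p['t'],R.T@np.array([q[0],q[1],1])
def atz(n,uv,z):
    c,d=ray(n,uv); return c+d*(z-c[2])/d[2]
def proj(n,X):
    p=env.camera_params(n); K=np.array([[p['fx'],0,p['cx']],[0,p['fy'],p['cy']],[0,0,1]])
    return cv2.projectPoints(np.array(X,float).reshape(-1,1,3),cv2.Rodrigues(np.array(p['R']))[0],np.array(p['t']),K,np.array([p['k1'],0,0,0,0]))[0][:,0]
def orange(im):
    h=cv2.cvtColor(im,cv2.COLOR_RGB2HSV)
    m=cv2.inRange(h,(7,190,120),(16,255,255))
    n,l,s,c=cv2.connectedComponentsWithStats(m); i=1+np.argmax(s[1:,4]); return (l==i).astype(np.uint8)
def wing(z=.09):
    m=orange(env.read_camera("top")); P=np.argwhere(m)[:,::-1]
    W=np.array([atz("top",p.astype(float),z)[:2] for p in P]); c=W.mean(0); u,s,v=np.linalg.svd(W-c)
    t=(W-c)@v[0]; return c,np.degrees(np.arctan2(v[0][1],v[0][0]))%180,t.min(),t.max(),len(P)
E
python3 - <<'E'
from h import *
print(wing())
p=proj("side",[[0,0,0]])
# frame near rail outer corners guess (top face z=.022) & posts
for n,uv,z in(("frame L","203 335",.022),("frame R","362 312",.022),("farL","193 207",.022),("farR","348 190",.022),("opost","340 329",.098),("bpost","226 344",.098),("bhub","227 321",.08)):
    print(n,atz("top",list(map(float,uv.split())),z))
t=env.read_camera("top")[:,:,::-1][270:380,180:380]; s=env.read_camera("side")[:,:,::-1][210:350,160:330]
a=cv2.resize(t,None,fx=4,fy=4,interpolation=2)[:,:];cv2.imwrite("pics/topc.png",a)
cv2.imwrite("pics/sidec.png",cv2.resize(s,None,fx=4,fy=4,interpolation=2))
E
```

```text
(array([ 0.53790725, -0.03728761]), np.float64(90.59213385611858), np.float64(-0.03009150194789428), np.float64(0.03124655764955105), 141)
frame L [0.48946718 0.21857669 0.022     ]
frame R [ 0.528015   -0.09316498  0.022     ]
farL [0.74412106 0.23990548 0.022     ]
farR [ 0.77356937 -0.07252658  0.022     ]
opost [ 0.49626665 -0.04464127  0.098     ]
bpost [0.47332075 0.16368637 0.098     ]
bhub [0.51501866 0.16421483 0.08      ]
```

View pics/topc.png

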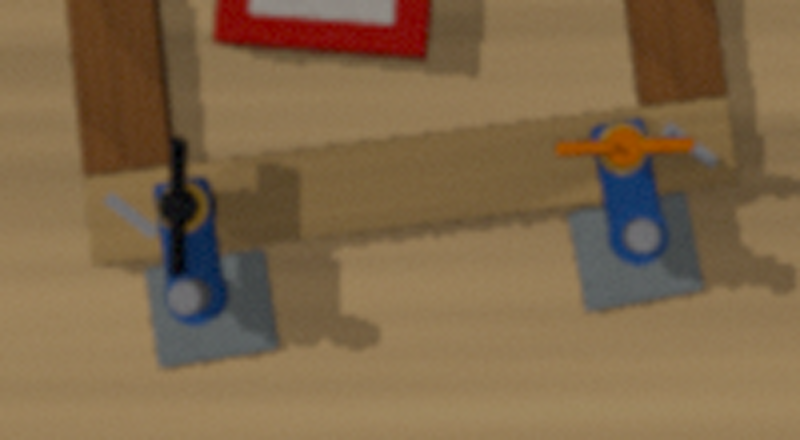

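View pics/sidec.png

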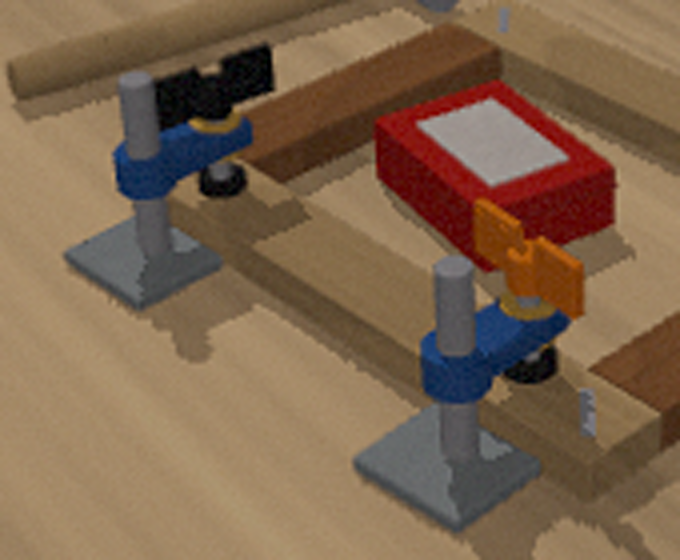

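Measured: hub (0.538, -0.037) and post (0.496, -0.045), which are 42 mm apart as given. Wing axis is at 90.6° world and spans about 61 mm. By analogy with the black one, about 270° remain. I'll shut the fingers, turn the tool to yaw -90°, and travel.

Request:
{"api": "carry_out", "payload": {"plan": [{"grip": 1,"dp": [0,0,0],"rotation": [0,0,6.2]},{"grip": 1,"dp": [0,0,0],"rotation": [0,0,6.2]},{"grip": 1,"dp": [0,0,0],"rotation": [0,0,6.2]},{"grip": 1,"dp": [-0.0355,-0.0184,0],"rotation": [0,0,0]},{"grip": 1,"dp": [-0.0355,-0.0184,0],"rotation": [0,0,0]},{"grip": 1,"dp": [-0.0355,-0.0184,0],"rotation": [0,0,0]},{"grip": 1,"dp": [-0.0355,-0.0184,0],"rotation": [0,0,0]},{"grip": 1,"dp": [-0.0355,-0.0184,0],"rotation": [0,0,0]}], "force": 20}}

```text
time_s: 0.92
tool_pos: [0.2962, -0.4421, 0.2173]
tool_rot: [179.6, 0.0, -92.1]
force: [1.4, 0.2, 0.1]
grip_width: 0.0415
```

```bash
cat > path.py <<'E'
import numpy as np
# world-aligned finger rectangle, half extents (x 9.5, y 15) mm; wing direction phi, finger on its ccw side
a,b=9.5,15.
def centre(phi):
    f=np.radians(phi); w=np.array([np.cos(f),np.sin(f)]); n=np.array([-w[1],w[0]])
    d=3+a*abs(n[0])+b*abs(n[1])
    corner=np.array([-np.sign(n[0])*a,-np.sign(n[1])*b])@w
    best=None
    for s in np.arange(5,45,.5):
        c=s*w+d*n; g=np.hypot(max(abs(c[0])-a,0),max(abs(c[1])-b,0))
        if g<11: continue
        r=s+(corner if abs(np.sin(2*f))>.15 else 0)
        k=abs(r-22)
        if best is None or k<best[0]: best=(k,c,r,g)
    return best
for p in range(90,-136,-15):
    k,c,r,g=centre(p); print(p,c.round(1),round(r,1),round(g,1))
E
python3 path.py
```

```text
90 [-12.5  26. ] 26.0 11.4
75 [-6.7 37. ] 22.0 22.0
60 [-1.2 35.3] 21.8 20.3
45 [ 4.  32.8] 22.1 17.8
30 [ 8.2 28.7] 22.2 13.7
15 [15.1 24.7] 26.3 11.2
0 [22. 18.] 22.0 12.9
-15 [31.7 12.2] 22.2 22.2
-30 [29.9  6.7] 21.8 20.4
-45 [27.1  1.6] 21.9 17.6
-60 [23.2 -2.8] 22.2 13.7
-75 [ 20.6 -14.7] 31.5 11.1
-90 [ 12.5 -26. ] 26.0 11.4
-105 [  6.7 -37. ] 22.0 22.0
-120 [  1.2 -35.3] 21.8 20.3
-135 [ -4.  -32.8] 22.1 17.8
```

Request:
{"api": "carry_out", "payload": {"plan": [{"grip": 1,"dp": [-0.0355,-0.0184,0.002],"rotation": [0,0,-2]},{"grip": 1,"dp": [-0.0355,-0.0184,0],"rotation": [0,0,0]},{"grip": 1,"dp": [-0.0355,-0.0184,0],"rotation": [0,0,0]},{"grip": 1,"dp": [-0.0355,-0.0184,0],"rotation": [0,0,0]},{"grip": 1,"dp": [-0.0355,-0.0184,0],"rotation": [0,0,0]},{"grip": 1,"dp": [-0.0355,-0.0184,0],"rotation": [0,0,0]},{"grip": 1,"dp": [-0.0355,-0.0184,0],"rotation": [0,0,0]},{"grip": 1,"dp": [-0.0355,-0.0184,0],"rotation": [0,0,0]}]}}

```text
time_s: 1.58
tool_pos: [0.4481, -0.1452, 0.2149]
tool_rot: [179.7, -0.3, -90.1]
force: [1.2, -1.0, 0.2]
grip_width: 0.0008
```

Request:
{"api": "carry_out", "payload": {"plan": [{"grip": 1,"dp": [-0.0335,-0.018,0],"rotation": [0,0,0]},{"grip": 1,"dp": [-0.0335,-0.018,0],"rotation": [0,0,0]},{"grip": 1,"dp": [-0.0335,-0.018,0],"rotation": [0,0,0]},{"grip": 1,"dp": [-0.0335,-0.018,0.01],"rotation": [0,0,0]},{"grip": 1,"dp": [0,0,0.025],"rotation": [0,0,0]},{"grip": 1,"dp": [0,0,0.025],"rotation": [0,0,0]},{"grip": 1,"dp": [0,0,0.02],"rotation": [0,0,0]},{"grip": 1,"dp": [0,0,0],"rotation": [0,0,0]}]}}

```text
time_s: 2.25
tool_pos: [0.5275, 0.0107, 0.1352]
tool_rot: [-179.6, -0.1, -89.0]
force: [-1.0, -0.1, -0.6]
grip_width: 0.0002
```

Run:
```python
from h import *
o=env.get_obs();p=o['tool_pos'];print(p,o['tool_rot'],o['force'])
im=env.read_camera("side")[:,:,::-1].copy()
for u in proj("side",[p,[.538,-.0373,.0838],[.4963,-.0446,.098]]): cv2.circle(im,tuple(int(round(x)) for x in u),1,(255,0,255),-1)
cv2.imwrite("pics/s1.png",cv2.resize(im[190:340,190:390],None,fx=4,fy=4,interpolation=2))
```

```text
[0.52745269 0.01069591 0.13519068] [-1.79566519e+02 -5.44546395e-02 -8.89886596e+01] [-1.03321505 -0.12891208 -0.55910437]
```

View pics/s1.png

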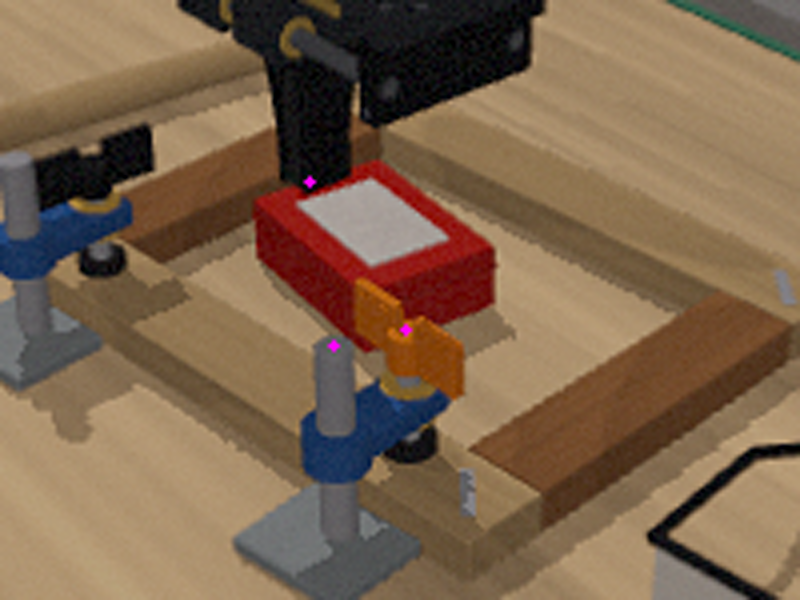

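Projected markers fall on the hub and post tops, so the calibration holds. The fingertip is at rel (-10, +48) mm from the axis. I'll move behind the +y wing, then descend.

Request:
{"api": "carry_out", "payload": {"plan": [{"grip": 1,"dp": [0.011,0.004,0],"rotation": [0,0,-1]},{"grip": 1,"dp": [0.01,0.0035,0],"rotation": [0,0,0]},{"grip": 1,"dp": [0,0,0],"rotation": [0,0,0]}]}}

```text
time_s: 2.55
tool_pos: [0.5227, -0.0106, 0.1402]
tool_rot: [-179.3, -0.1, -87.9]
force: [0.0, -1.6, -0.3]
grip_width: 0.0006
```

Request:
{"api": "carry_out", "payload": {"plan": [{"grip": 1,"dp": [0,0.003,0.015],"rotation": [0,0,2]},{"grip": 1,"dp": [0,0,0.018],"rotation": [0,0,0]},{"grip": 1,"dp": [0,0,0.018],"rotation": [0,0,0]},{"grip": 1,"dp": [0,0,0.012],"rotation": [0,0,0]},{"grip": 1,"dp": [0,0,0],"rotation": [0,0,0]}]}}

```text
time_s: 2.97
tool_pos: [0.5376, -0.0127, 0.0946]
tool_rot: [-177.2, -0.4, -90.4]
force: [0.2, -0.2, -0.4]
grip_width: 0.0009
```

Run:
```python
from h import *
o=env.get_obs();p=o['tool_pos'];print(p,o['tool_rot'],o['force'],o['qpos'],o['joint_velocities'],o['effort'])
im=env.read_camera("side")[:,:,::-1].copy()
for u in proj("side",[p,[.538,-.0373,.0838],[.4963,-.0446,.098]]): cv2.circle(im,tuple(int(round(x)) for x in u),1,(255,0,255),-1)
cv2.imwrite("pics/s2.png",cv2.resize(im[190:340,190:390],None,fx=4,fy=4,interpolation=2))
o=env.get_obs();print(o['tool_pos'],o['tool_rot'])
```

```text
[ 0.53761119 -0.01272942  0.09459036] [-177.18277811   -0.38224014  -90.41126961] [ 0.20578945 -0.19405677 -0.36596279] [ 31.21690467  11.48372647 -36.04608604 109.26519442   8.57036604
  58.89257233 -98.79107097] [-0.33428491 -2.32682088 -0.23211234 -3.04120612 -1.34083795  1.93454136
  0.04948508] [ -0.21388558 -33.63766909  -3.61241385 -28.05346012   0.15633831
  -0.42395948  -0.09678157]
[ 0.53749251 -0.01238604  0.09477382] [-177.18995816   -0.35476529  -90.39824243]
```

View pics/s2.png

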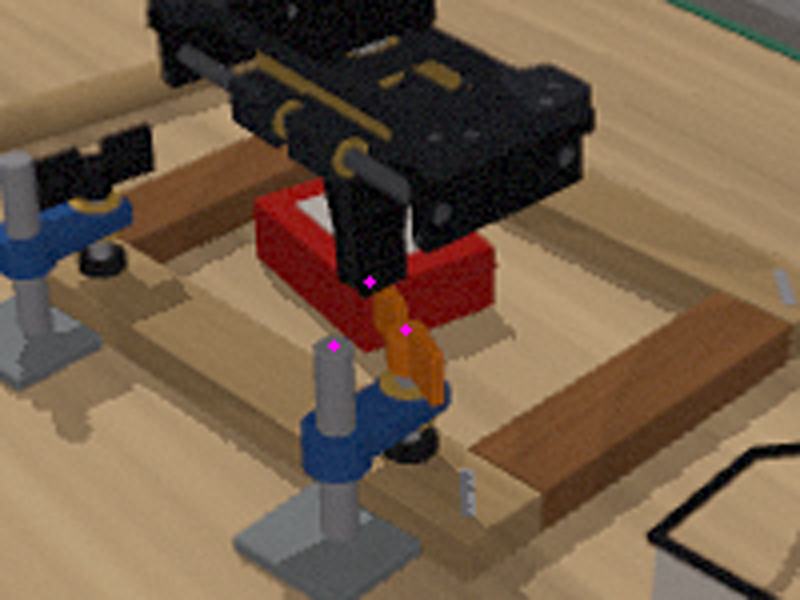

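The fingertip drifted +x while descending and nudged the wing clockwise from above, which is harmless. Axis errors couple, so I'll use small steps with correction: lift, then go back to -x.

Request:
{"api": "carry_out", "payload": {"plan": [{"grip": 1,"dp": [0,0,-0.01],"rotation": [-2,0,0]},{"grip": 1,"dp": [0,0.005,-0.005],"rotation": [0,0,0]},{"grip": 1,"dp": [0,0,0],"rotation": [0,0,0]}]}}

```text
time_s: 3.27
tool_pos: [0.5338, -0.0119, 0.1139]
tool_rot: [-178.9, -0.4, -90.5]
force: [-1.0, 0.3, -0.4]
grip_width: 0.0002
```

Request:
{"api": "carry_out", "payload": {"plan": [{"grip": 1,"dp": [0,0.008,0],"rotation": [-1,0,0]},{"grip": 1,"dp": [0,0.008,0],"rotation": [0,0,0]},{"grip": 1,"dp": [0,0,0],"rotation": [0,0,0]},{"grip": 1,"dp": [0,0,0],"rotation": [0,0,0]}]}}

```text
time_s: 3.6
tool_pos: [0.5153, -0.0118, 0.1138]
tool_rot: [-180.0, -0.4, -90.5]
force: [-0.1, -0.1, 0.5]
grip_width: 0.0006
```

```bash
python3 -c "
from h import *
print(wing()); o=env.get_obs(); print(o['tool_pos'],o['tool_rot'])"
```

```text
Traceback (most recent call last):
  File "h.py", line 17, in wing
    m=orange(env.read_camera("top")); P=np.argwhere(m)[:,::-1]
  File "h.py", line 15, in orange
    n,l,s,c=cv2.connectedComponentsWithStats(m); i=1+np.argmax(s[1:,4]); return (l==i).astype(np.uint8)
                                                     ~~~~~~~~~^^^^^^^^^
ValueError: attempt to get argmax of an empty sequence
```

Request:
{"api": "carry_out", "payload": {"plan": [{"grip": 1,"dp": [0,0,0.008],"rotation": [0,0,0]},{"grip": 1,"dp": [0,0,0.008],"rotation": [0,0,0]},{"grip": 1,"dp": [0,0,0],"rotation": [0,0,0]},{"grip": 1,"dp": [0,0,0],"rotation": [0,0,0]}]}}

```text
time_s: 3.98
tool_pos: [0.5142, -0.0121, 0.0949]
tool_rot: [179.9, -0.4, -90.5]
force: [0.0, -0.1, 0.1]
grip_width: 0.0006
```

Request:
{"api": "carry_out", "payload": {"plan": [{"grip": 1,"dp": [0,0,0.008],"rotation": [0,0,0]},{"grip": 1,"dp": [0,0,0.008],"rotation": [0,0,0]},{"grip": 1,"dp": [0,0,0.005],"rotation": [0,0,0]},{"grip": 1,"dp": [0,0,0],"rotation": [0,0,0]}]}}

```text
time_s: 4.32
tool_pos: [0.514, -0.0121, 0.071]
tool_rot: [179.9, -0.4, -90.5]
force: [-0.3, 0.3, -0.3]
grip_width: 0.0006
```

Request:
{"api": "carry_out", "payload": {"plan": [{"grip": 1,"dp": [-0.003,-0.009,0],"rotation": [0,0,0]},{"grip": 1,"dp": [-0.005,-0.009,0],"rotation": [0,0,0]},{"grip": 1,"dp": [0,-0.008,0],"rotation": [0,0,0]},{"grip": 1,"dp": [0,-0.004,0],"rotation": [0,0,0]},{"grip": 1,"dp": [0,0,0],"rotation": [0,0,0]},{"grip": 1,"dp": [0,0,0],"rotation": [0,0,0]}]}}

```text
time_s: 4.82
tool_pos: [0.5477, -0.0029, 0.0703]
tool_rot: [179.8, -0.3, -90.5]
force: [0.2, 0.6, -0.3]
grip_width: 0.0003
```

Request:
{"api": "carry_out", "payload": {"plan": [{"grip": 1,"dp": [0.007,-0.005,0],"rotation": [0,0,0]},{"grip": 1,"dp": [0.006,-0.005,0],"rotation": [0,0,0]},{"grip": 1,"dp": [0.006,-0.004,0],"rotation": [0,0,0]},{"grip": 1,"dp": [0.006,-0.002,0],"rotation": [0,0,0]},{"grip": 1,"dp": [0,0,0],"rotation": [0,0,0]},{"grip": 1,"dp": [0,0,0],"rotation": [0,0,0]}]}}

```text
time_s: 5.32
tool_pos: [0.5652, -0.03, 0.0707]
tool_rot: [179.8, -0.2, -90.5]
force: [-1.1, 2.1, -0.3]
grip_width: 0.0002
```

Run:
```python
from h import *
o=env.get_obs();p=o['tool_pos'];print(p-[.538,-.0373,0])
im=env.read_camera("side")[:,:,::-1].copy()
cv2.imwrite("pics/s3.png",cv2.resize(im[190:340,190:390],None,fx=4,fy=4,interpolation=2))
```

```text
[0.02724873 0.00730677 0.07067443]
```

View pics/s3.png

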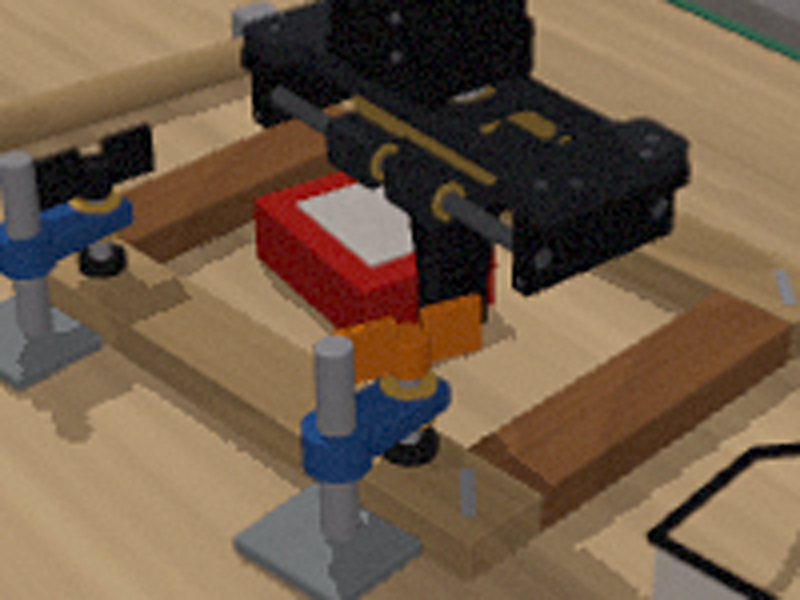

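Works: the wing now points about -25° with the finger behind it. I continue round the hub.

Request:
{"api": "carry_out", "payload": {"plan": [{"grip": 1,"dp": [0.006,0,0],"rotation": [0,0,0]},{"grip": 1,"dp": [0.006,0.001,0],"rotation": [0,0,0]},{"grip": 1,"dp": [0.006,0.002,0],"rotation": [0,0,0]},{"grip": 1,"dp": [0.007,0.004,0],"rotation": [0,0,0]},{"grip": 1,"dp": [0,0,0],"rotation": [0,0,0]},{"grip": 1,"dp": [0,0,0],"rotation": [0,0,0]}]}}

```text
time_s: 5.87
tool_pos: [0.5578, -0.0578, 0.0714]
tool_rot: [180.0, -0.3, -90.5]
force: [0.2, 0.8, -0.0]
grip_width: 0.0003
```

Request:
{"api": "carry_out", "payload": {"plan": [{"grip": 1,"dp": [0.006,0.005,0],"rotation": [0,0,0]},{"grip": 1,"dp": [0.005,0.006,0],"rotation": [0,0,0]},{"grip": 1,"dp": [0.002,0.006,0],"rotation": [0,0,0]},{"grip": 1,"dp": [0,0.005,0],"rotation": [0,0,0]},{"grip": 1,"dp": [0,0,0],"rotation": [0,0,0]},{"grip": 1,"dp": [0,0,0],"rotation": [0,0,0]}]}}

```text
time_s: 6.37
tool_pos: [0.5338, -0.0738, 0.0721]
tool_rot: [-179.9, -0.4, -90.6]
force: [0.9, -0.3, 0.5]
grip_width: 0.0006
```

Request:
{"api": "carry_out", "payload": {"plan": [{"grip": 1,"dp": [0.002,-0.004,-0.002],"rotation": [0,0,0]},{"grip": 1,"dp": [0,0,-0.015],"rotation": [0,0,0]},{"grip": 1,"dp": [0,0,-0.015],"rotation": [0,0,0]},{"grip": 1,"dp": [0,0,-0.015],"rotation": [0,0,0]},{"grip": 1,"dp": [0,0,0],"rotation": [0,0,0]},{"grip": 1,"dp": [0,0,0],"rotation": [0,0,0]}]}}

```text
time_s: 6.87
tool_pos: [0.5365, -0.0758, 0.1197]
tool_rot: [179.8, -0.4, -90.5]
force: [-0.7, 0.3, -0.2]
grip_width: 0.0001
```

Request:
{"api": "carry_out", "payload": {"plan": [{"grip": 1,"dp": [-0.015,0.005,0],"rotation": [0,0,0]},{"grip": 1,"dp": [-0.02,0.005,0],"rotation": [0,0,0]},{"grip": 1,"dp": [-0.015,0.005,0],"rotation": [0,0,0]},{"grip": 1,"dp": [-0.01,0.005,0],"rotation": [0,0,0]},{"grip": 1,"dp": [0,0,0],"rotation": [0,0,0]},{"grip": 1,"dp": [0,0,0],"rotation": [0,0,0]}]}}

```text
time_s: 7.37
tool_pos: [0.5124, -0.0093, 0.1145]
tool_rot: [179.3, -0.3, -90.5]
force: [-0.0, -0.9, -0.1]
grip_width: 0.0008
```

Run:
```python
from h import *
o=env.get_obs();p=o['tool_pos'];print(p-[.538,-.0373,0],o['tool_rot'])
im=env.read_camera("side")[:,:,::-1].copy()
cv2.imwrite("pics/s4.png",cv2.resize(im[190:340,190:390],None,fx=4,fy=4,interpolation=2))
```

```text
[-0.02564984  0.02801921  0.1145122 ] [179.34225073  -0.28876656 -90.45586881]
```

View pics/s4.png

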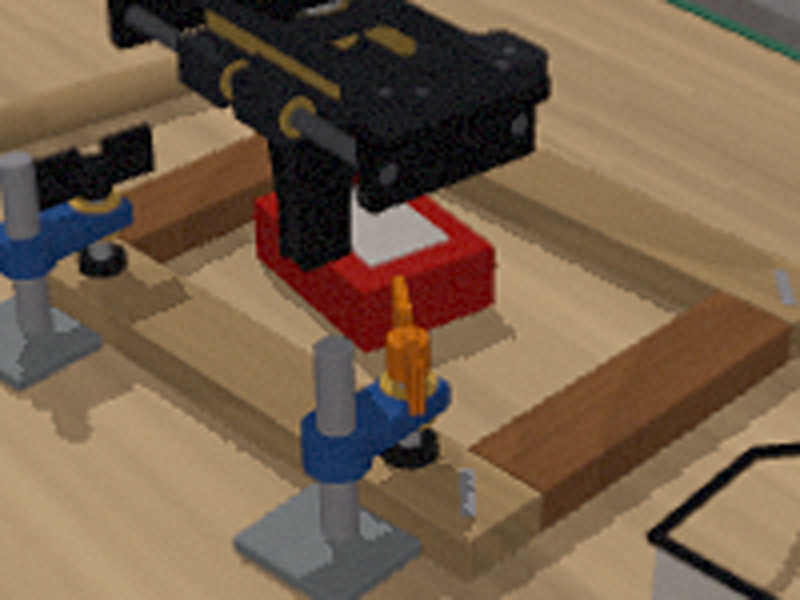

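The other wing now points about +50°, edge-on to the side camera, and the finger is clear behind it. I'll descend and push stroke 2.

Request:
{"api": "carry_out", "payload": {"plan": [{"grip": 1,"dp": [0,0,0.01],"rotation": [0,0,0]},{"grip": 1,"dp": [0,0,0.01],"rotation": [0,0,0]},{"grip": 1,"dp": [0,0,0.01],"rotation": [0,0,0]},{"grip": 1,"dp": [0,0,0.006],"rotation": [0,0,0]},{"grip": 1,"dp": [0,0,0],"rotation": [0,0,0]},{"grip": 1,"dp": [0,0,0],"rotation": [0,0,0]}]}}

```text
time_s: 7.92
tool_pos: [0.5113, -0.013, 0.0726]
tool_rot: [179.2, -0.3, -90.8]
force: [0.1, 0.1, -0.9]
grip_width: 0.0004
```

Request:
{"api": "carry_out", "payload": {"plan": [{"grip": 1,"dp": [-0.004,-0.008,0],"rotation": [0,0,0]},{"grip": 1,"dp": [-0.004,-0.008,0],"rotation": [0,0,0]},{"grip": 1,"dp": [0,-0.008,0],"rotation": [0,0,0]},{"grip": 1,"dp": [0,-0.006,0],"rotation": [0,0,0]},{"grip": 1,"dp": [0,0,0],"rotation": [0,0,0]},{"grip": 1,"dp": [0,0,0],"rotation": [0,0,0]}]}}

```text
time_s: 8.42
tool_pos: [0.5456, -0.0045, 0.0724]
tool_rot: [179.2, -0.2, -90.8]
force: [-1.5, 0.9, -0.0]
grip_width: 0.0006
```

Request:
{"api": "carry_out", "payload": {"plan": [{"grip": 1,"dp": [0.004,-0.004,0],"rotation": [0,0,0]},{"grip": 1,"dp": [0.004,-0.004,0],"rotation": [0,0,0]},{"grip": 1,"dp": [0.004,-0.003,0],"rotation": [0,0,0]},{"grip": 1,"dp": [0,0,0],"rotation": [0,0,0]}]}}

```text
time_s: 8.75
tool_pos: [0.5574, -0.0171, 0.0725]
tool_rot: [179.2, -0.2, -90.8]
force: [-0.2, 0.6, 0.0]
grip_width: 0.0004
```

Request:
{"api": "carry_out", "payload": {"plan": [{"grip": 1,"dp": [0.003,-0.001,0],"rotation": [0,0,0]},{"grip": 1,"dp": [0.003,-0.001,0],"rotation": [0,0,0]}]}}

```text
time_s: 8.92
tool_pos: [0.5594, -0.0232, 0.0725]
tool_rot: [179.2, -0.2, -90.8]
force: [-1.5, 0.5, -0.3]
grip_width: 0.0003
```

Request:
{"api": "carry_out", "payload": {"plan": [{"grip": 1,"dp": [0.003,-0.001,0],"rotation": [0,0,0]},{"grip": 1,"dp": [0.003,-0.001,0],"rotation": [0,0,0]}]}}

```text
time_s: 9.08
tool_pos: [0.56, -0.0252, 0.0725]
tool_rot: [179.0, 0.2, -90.7]
force: [-4.5, 10.2, 3.1]
grip_width: 0.0003
```

Resistance jumped to 10 N where the stop is expected. I'll press a little more to seat it.

Request:
{"api": "carry_out", "payload": {"plan": [{"grip": 1,"dp": [0.005,0,0],"rotation": [0,0,0]},{"grip": 1,"dp": [0.005,0,0],"rotation": [0,0,0]},{"grip": 1,"dp": [0.005,0,0],"rotation": [0,0,0]}]}}

```text
time_s: 9.33
tool_pos: [0.5597, -0.0251, 0.0728]
tool_rot: [179.0, 1.3, -90.2]
force: [0.2, 8.8, -1.4]
grip_width: 0.0005
```

Request:
{"api": "carry_out", "payload": {"plan": [{"grip": 1,"dp": [-0.004,0,0],"rotation": [0,0,0]},{"grip": 1,"dp": [-0.004,0,0],"rotation": [0,0,0]},{"grip": 1,"dp": [0,0,-0.01],"rotation": [0,0,0]},{"grip": 1,"dp": [0,0,-0.025],"rotation": [0,0,0]},{"grip": 1,"dp": [0,0,-0.035],"rotation": [0,0,0]},{"grip": 1,"dp": [0,0,-0.035],"rotation": [0,0,0]},{"grip": 1,"dp": [0,0,-0.02],"rotation": [0,0,0]},{"grip": 1,"dp": [0,0,0],"rotation": [0,0,0]}]}}

```text
time_s: 10.0
tool_pos: [0.5611, -0.0232, 0.2053]
tool_rot: [178.9, 1.1, -90.3]
force: [0.7, -0.0, -0.2]
grip_width: 0.0002
```

Request:
{"api": "carry_out", "payload": {"plan": [{"grip": 1,"dp": [0.03,0.01,0],"rotation": [0,0,0]},{"grip": 1,"dp": [0.035,0.015,0],"rotation": [0,0,0]},{"grip": 1,"dp": [0.035,0.015,0],"rotation": [0,0,0]},{"grip": 1,"dp": [0.035,0.015,0],"rotation": [0,0,0]},{"grip": 1,"dp": [0.035,0.015,0],"rotation": [0,0,0]},{"grip": 1,"dp": [0.03,0.01,0],"rotation": [0,0,0]},{"grip": 1,"dp": [0,0,0],"rotation": [0,0,0]},{"grip": 1,"dp": [0,0,0],"rotation": [0,0,0]}]}}

```text
time_s: 10.67
tool_pos: [0.4768, -0.2347, 0.2077]
tool_rot: [179.4, 0.6, -90.2]
force: [1.0, 1.6, 0.2]
grip_width: 0.0008
```

Run:
```python
from h import *
o=env.get_obs();print(o['time_s'],o['tool_pos'],o['force'])
print(wing(.085))
t=env.read_camera("top")[:,:,::-1][190:350,120:420]; s=env.read_camera("side")[:,:,::-1][190:350,150:450]
cv2.imwrite("pics/f.png",cv2.resize(np.vstack([t,s]),None,fx=1.85,fy=1.85,interpolation=2))
```

```text
10.6667 [ 0.4768006  -0.23469495  0.20773732] [0.9719895  1.63074784 0.17889344]
(array([ 0.53867261, -0.03853268]), np.float64(1.0567964456531627), np.float64(-0.029885718545012586), np.float64(0.029554048789419834), 131)
```

View pics/f.png

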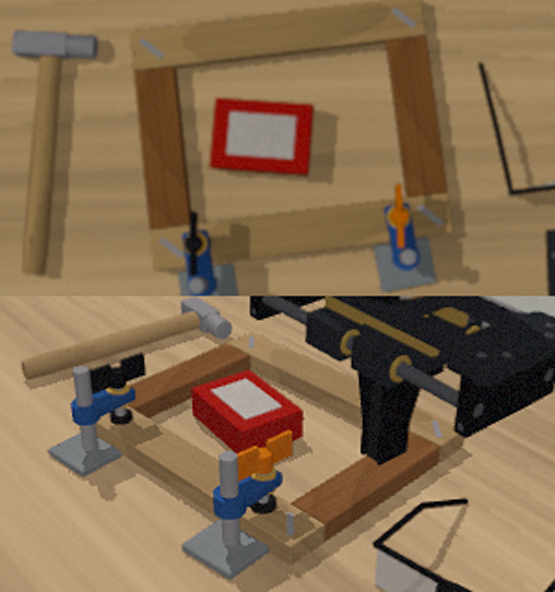

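The final wing angle is +1° world, like the black wing. I'll check numerically against the black wing and the hub height.

Run:
```python
from h import *
im=env.read_camera("top"); sub=np.zeros((480,640),np.uint8); g=im.max(2)
sub[295:345,212:240]=(g[295:345,212:240]<45)
P=np.argwhere(sub)[:,::-1]; n,l,s,c=cv2.connectedComponentsWithStats(sub); i=1+np.argmax(s[1:,4]); P=np.argwhere(l==i)[:,::-1]
W=np.array([atz("top",p.astype(float),.085)[:2] for p in P]);c=W.mean(0);v=np.linalg.svd(W-c)[2][0];t=(W-c)@v
print("black",c,np.degrees(np.arctan(v[1]/v[0])),t.min(),t.max(),len(P))
# height of orange: fit wing-model silhouette in side view
m=orange(env.read_camera("side")); ys,xs=np.nonzero(m); print("side orange",xs.min(),xs.max(),ys.min(),ys.max())
for z in(.080,.082,.084):
  for a in(1,-8):
    w=np.radians(a); d=np.array([np.cos(w),np.sin(w)]);nn=np.array([-d[1],d[0]])
    X=[[*(np.array([.538,-.038])+r*d+q*nn),z+h] for r in(-.032,.032) for q in(-.003,.003) for h in(-.016,.009)]
    u=proj("side",X); print(z,a,u.min(0).round(1),u.max(0).round(1))
```

```text
black [0.51499822 0.16886063] 0.16042257073899568 -0.029619528377691686 0.02925312089316865 128
side orange 278 307 262 289
0.08 1 [274.4 261.9] [307.8 291. ]
0.08 -8 [272.9 263.1] [309.5 289.5]
0.082 1 [274.4 260.8] [307.9 289.9]
0.082 -8 [272.9 262.1] [309.5 288.5]
0.084 1 [274.3 259.8] [307.9 288.9]
0.084 -8 [272.8 261.1] [309.5 287.5]
```

```bash
python3 -c "
from cell import env
print(env.sign_off(), env.get_obs()['time_s'])"
```

```text
the job is handed in; nothing more can be done
the job is handed in; nothing more can be done
```

The orange thumbscrew is wound fully down and the job is handed in at about 11 s of robot time. I used two clockwise pushing strokes with the shut fingertips, about 270° in all, and never pinched the wings.

**At the stop:** the push force rose from 1–2 N to about 9–10 N. Three further pushes of up to 5 mm each gave no movement.

**Last checks:**
- The orange wings stand at 1.1° in the world frame. The black wings, which are fully down, stand at 0.2°.
- The side-view outline best fits a hub height of 80 mm, the screwed-down value, to within about 2 mm.
- The black clamp, box and hammer look unmoved in the last pictures, and so does the part of the glasses they show. The arm stayed at least 0.2 m high except right at the clamp.
- The tool ended clear, about 0.2 m up and to the -y side of the clamp.

**What did not go as planned:**
- **First descent:** the fingertip drifted about 15 mm toward +x and nudged the orange wing clockwise before I had planned to push it. I backed off and went down again in smaller steps.
- **Contact position:** at the stop, the finger sat about 6 mm further along than a 30 mm wide finger should allow. My assumed finger width is probably too large; I did not check it.

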